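# Open a pressurised glue tank for refilling

### The job

The glue tank of the banding bench has to be opened for refilling. First, with the filler cap still screwed home, press the relief plunger fully down to its stop to let the pressure out, and let it come back up; then unscrew the round filler cap without forcing its thread, lift it clear and set it down (do not drop it) flat, right way up, on the floor of the round tray beside the parts already there. Leave everything else standing where it is.

Things in the scene. Friction and masses are not known exactly. Their poses are not given: they have to be found in the camera images.
- tank: grey rectangular glue tank, 180 x 134 mm, flat top 95 mm above the table, bolted down. Origin: centre of its underside; x along its length, z up. On its top, in its own frame: the filler neck with the cap at x -44, y -15 mm; the relief plunger at x +46, y -15; a pressure gauge (see its point); a small fixed hexagon plug, 20 mm across, 10 mm tall, at x +46, y +40, no part of the job
- gauge (a point): top of the fixed pressure gauge, a 40 mm disc on edge, 14 mm thick, 151 mm above the table at x -44, y +50 mm in the tank's frame: an obstacle, its face 58 mm from the cap's axis on the tank's +y side
- neck_top (a point): upper end of the tank's threaded neck, on its axis (also the cap's), 125 mm above the table; axes as the tank's. 37 mm across the thread. Right-hand thread, 21 mm lead, 1.5 mm axial play: the cap comes off counter-clockwise seen from above, rises 3.3 mm per radian, stays where it is left, and is free after 3.8 to 4.3 rad, then 13 mm up; 10 mm more lifts it off the neck
- cap_mid (a point): centre (half-way up) of the round fluted metal filler cap, 50 mm across, 40 mm tall, about 80 g. Screwed home it is 125 mm above the table, the cap's top at 145 mm, its x axis within 0.15 rad of the tank's. Upper 20 mm: solid grip part, 50 mm across; lower 20 mm: hollow skirt, 47 mm across. z up along its axis. Standing on a floor the point is 20 mm above it
- plunger_top (a point): centre of the top of the steel mushroom head of the pressure relief plunger, 30 mm across, its flat top 141 mm above the table when up; moves down with it
- plunger (a joint): travel of the relief plunger in m: 0 up, 0.010 fully down at its stop; a spring returns it (3 N to start, 10 N at the stop)
- tray: shallow round reddish-brown tray with a rim, fixed to the table, 192 mm across the rim, rim 20 mm tall, flat inside floor 168 mm across and 5 mm above the table. Origin: centre of its underside, z up
- canister: bystander: plain steel can, 60 mm across, 150 mm tall, standing on the table between the tank and the tray. Origin: middle of its underside
- bundle: bystander: loose bundle of white paper tubes with a brown band, 75 x 33 x 25 mm, lying on the table. Origin: middle of its underside
- tallbottle: bystander: white plastic bottle, 64 mm across, 200 mm tall, standing towards the back of the table. Origin: middle of its underside
- jar: bystander: amber glass jar with a steel lid, 76 mm across, 100 mm tall, standing towards the back. Origin: middle of its underside
- taperoll: bystander: brown roll of paper tape lying flat, 90 mm across, 30 mm tall, with a 44 mm hole, at the side. Origin: middle of its underside
- carton: bystander: brown cardboard box 90 x 70 x 100 mm tall, standing to the side. Origin: middle of its underside
- nut: bystander: brass ring nut, 40 mm across, 22 mm hole, 16 mm tall, lying flat inside the round tray. Origin: middle of its underside
- plug: bystander: steel pipe plug standing in the round tray, 24 mm across, 45 mm tall. Origin: middle of its underside
Not all that is in view belongs to the job. There is more than one size of the tray; the job needs the largest.

How it is judged:
On the way, in this order (a step that is already met when the one before it is completed fails the run):
1. the relief plunger is pressed to its stop (at least 9 of 10 mm) while the cap is still screwed home (not raised 3 mm nor turned 0.4 rad) (value of joint plunger above 0.009 m and z of cap_mid in the frame of tank below 0.128 m and angle between the x axis of cap_mid and the x axis of tank, either way round below 0.4 rad), for 0.1 s.
2. the cap is unscrewed and lifted clear of the neck (its centre more than 45 mm above where it was screwed home) (z of cap_mid in the frame of tank above 0.17 m), for 0.1 s.
3. the cap, still held, is lowered into the tray (within 15 mm of its floor) (horizontal distance between cap_mid and tray below 0.065 m and z of cap_mid in the frame of tray below 0.04 m and contact force between the fingers and cap above 0.5 N), for 0.05 s.
At the end, for the whole second after the job is handed in: the cap stands flat and right way up on the tray's floor (centre within 65 mm of the tray's centre and no more than 4 mm high, tilt under 0.1 rad), at rest and released; the plunger is back up (horizontal distance between cap_mid and tray below 0.065 m and z of cap_mid in the frame of tray below 0.029 m and angle between cap_mid's own z axis and vertical below 0.1 rad and linear speed of cap below 0.02 m/s and value of joint plunger below 0.002 m); the robot touches nothing.
It fails at once if a bystander standing on the table is shifted more than 30 mm (distance of any of canister, tallbottle, jar, carton from where it was at the start of the episode above 0.03 m).
It fails at once if a bystander standing on the table, or the plug in the tray, is tipped by more than 0.4 rad (angle between any of canister, tallbottle, jar, carton, plug's own z axis and vertical above 0.4 rad).
It fails at once if a thing lying on the table, or the nut or plug in the tray, is shifted more than 30 mm (distance of any of bundle, taperoll, nut, plug from where it was at the start of the episode above 0.03 m).
It fails at once if the thread is forced: the cap is pulled, pushed or wrenched against the tank with more than 150 N (contact force between cap and tank above 150 N).
It also fails if it takes over 72 s, if anything falls off the work surface, if the arm or the gripper's body presses on something with over 40 N, if the wrist force passes 120 N, or if a joint passes its speed limit or range.

### The arm

A 6-joint arm with a two-finger parallel gripper is mounted at the origin on the work surface. World frame = base frame: x ahead of the robot, y to its left, z up, the work surface at z = 0. Lengths are in m, angles in rad, forces in N, time in s.
With the tool pointing down it reaches from about 0.35 to 0.775 m from the base axis. Payload 7.3 kg.
Tool frame: the origin (TCP) lies midway between the tips of the shut fingers; the grasp point (between the pads) lies 19 mm behind it; z points along the fingers, y is the direction in which the jaws open and shut (so a half turn about z gives the same grasp; the last joint's range is limited). The gripper opens to 92 mm and grips with 3 to 60 N. Pads are 19 mm wide; open, the fingers measure 130 mm over their backs; the gripper's body (75 mm by 190 mm) begins 47 mm behind the grasp point.
Start: joints at [1.028, 0.342, 1.524, -0, 1.275, -0.146], TCP at [0.203, 0.484, 0.227] pointing down, gripper open.
Joint ranges: [-2.53, 2.53], [-0.77, 2.02], [0.04, 2.7], [-1, 4.14], [0.28, 2.66], [-3.11, 3.11]. Speed limits (rad/s): [2.57, 2.57, 3.14, 3.14, 3.14, 3.14].

### API

Orientations are given as [roll, pitch, yaw] about the fixed x, y, z axes, in that order (R = Rz(yaw) Ry(pitch) Rx(roll)).
In Python, from cell import status, eyes, job gives the robot as it stands.
- The arm moves only by the tool jog_arm, never from a script. Its argument "series" is a list of rows, each a list of 3 entries, a list of its own where there are three numbers: the gripper command: -1 is shut, 1 is fully open, values between are in proportion, then the shift along the tool's x, y, z in m, then the turn, a rotation vector about the tool's x, y, z in rad. In form: [[grip, [x, y, z], [ax, ay, az]], ...]. A call has 1 to 12 rows; each row is the pose to reach, as a shift and turn from the pose commanded when the call began, along the tool's axes at that moment; what a row does not reach only later rows make up. A row lasts 1/12 s, in which the tool goes at most 41.7 mm and 7.16 degrees, less where a joint would pass 70% of its speed; a pose out of reach is approached as far as the arm can. A call with a gripper value outside its range is refused whole. The fingers move at their own pace and stop on an object; "squeeze" is the grip in N (left out, the last holds). Time passes only in rows, so rows that repeat a pose let the fingers close. It gives the time, the measured TCP pose, the force and the opening at its end, in the units of the state.
- status.observe(): the state, without advancing time (a new reading comes with each control period).
- eyes.read_camera(name): name is "scene" or "top"; returns a dict with "img" (480x640x3 uint8, red, green, blue), "range_z" (480x640 float32, m along the optical axis (not along the pixel's ray), 0 where there is no reading), "camera_matrix" (3x3 intrinsics, pixels), "T" (4x4, takes a point from camera to world coordinates). Camera axes: x right, y down, z forward; pixel columns grow to the right and rows downward; lengths in m; the calibration is good to about 2 mm. A picture is of the moment at which its call begins.
- job.hand_in(): hands the job in, once; it reports no verdict.
The state is a dict: "time": time; "qpos": joint angles; "qvel": joint speeds; "joint_efforts": joint torques, N m; "tool_pos": TCP position; "tool_rot": TCP orientation; "contact_force": force on the tool from outside, world axes, zero at the start; "torque": the same for the moment, N m; "opening": finger opening in m.
Only numpy, scipy, OpenCV 4.12 (cv2) and the standard library are available. Lean on these libraries where they do the work, as an engineer would, in place of code of your own. Each camera call takes 0.05 s, during which the arm holds its last target.

## Working session

There is one attempt and no reset: what is moved stays moved. The work goes in short steps, Python scripts to look and compute and a tool call to move; the robot and the scene stay as the last step left them, time stands still between calls to the robot, and variables do not carry over. Pictures are saved under pics/ and viewed, and the job is handed in when it is done.

Besides the shell and the picture viewer there is one more tool, called after "Call:" as name(argument=value, ...), one argument or row to a line, values as JSON. jog_arm: Moves the arm, as the interface text tells. Its arguments: {"type":"object","properties":{"series":{"type":"array","items":{"type":"array"}},"squeeze":{"type":"number"}},"required":["series"]}

```bash
mkdir -p pics; ls; python3 - <<'E'
from cell import status, eyes
import cv2,numpy as np
print(status.observe())
for n in("scene","top"):
    d=eyes.read_camera(n); cv2.imwrite(f"pics/{n}0.png",d["img"][:,:,::-1]); np.savez(f"{n}0.npz",**d)
    print(n,d["camera_matrix"].round(1).tolist(),d["T"].round(3).tolist())
E
```

```text
pics
{'time': 0.0, 'qpos': array([ 1.02801499e+00,  3.42724955e-01,  1.52501517e+00, -4.70466449e-05,
        1.27539023e+00, -1.46029026e-01]), 'qvel': array([ 0.0007777 ,  0.00166408, -0.00101551, -0.00081675, -0.00061279,
        0.0003949 ]), 'joint_efforts': array([ 2.70572364e-04, -4.31245279e+01, -2.44220781e+01,  7.16474955e-02,
        5.59645495e-02, -1.53433466e-04]), 'tool_pos': array([0.20266795, 0.48386407, 0.22604445]), 'tool_rot': array([-3.14006477e+00, -1.79243322e-04,  2.74485394e+00]), 'contact_force': array([-0.09762408,  0.37446037,  0.15871854]), 'torque': array([-0.04287958,  0.0249648 , -0.01659536]), 'opening': 0.09198173462105941}
scene [[454.7, 0.0, 317.3], [0.0, 454.7, 239.8], [0.0, 0.0, 1.0]] [[0.491, 0.52, -0.699, 1.371], [0.871, -0.302, 0.388, -0.466], [-0.009, -0.799, -0.601, 0.84], [0.0, 0.0, 0.0, 1.0]]
top [[539.1, 0.0, 318.5], [0.0, 539.1, 245.3], [0.0, 0.0, 1.0]] [[0.011, -0.991, 0.134, 0.354], [-1.0, -0.008, 0.022, -0.015], [-0.021, -0.135, -0.991, 1.41], [0.0, 0.0, 0.0, 1.0]]
```

View pics/scene0.png

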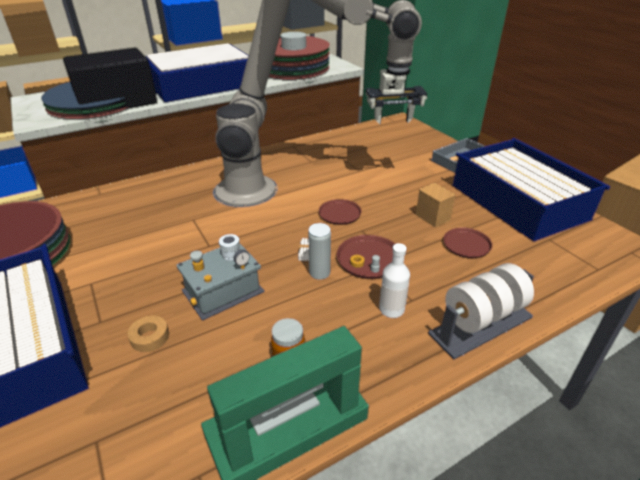

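View pics/top0.png

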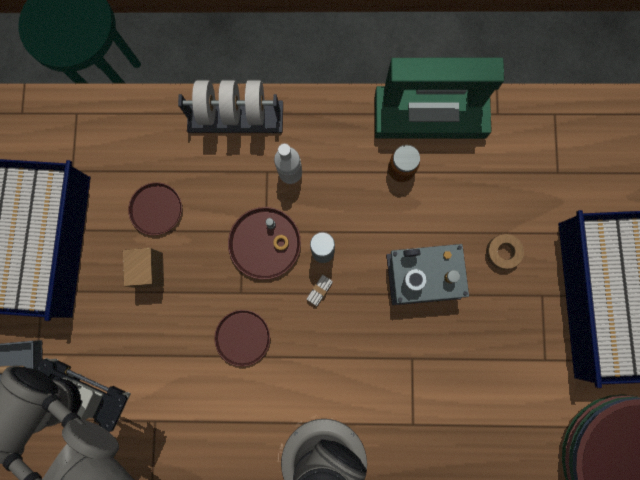

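```bash
cat > h.py <<'E'
import numpy as np
def cloud(d):
    z=d["range_z"];K=d["camera_matrix"];v,u=np.mgrid[0:480,0:640]
    p=np.stack([(u-K[0,2])/K[0,0]*z,(v-K[1,2])/K[1,1]*z,z],-1)
    w=p@d["T"][:3,:3].T+d["T"][:3,3]; w[z==0]=np.nan
    return w
def proj(d,P):
    T=d["T"];c=(np.atleast_2d(P)-T[:3,3])@T[:3,:3];c=c@d["camera_matrix"].T
    return c[:,:2]/c[:,2:]
E
python3 - <<'E'
import cv2,numpy as np
from h import *
t=cv2.imread("pics/top0.png");s=cv2.imread("pics/scene0.png")
a=cv2.resize(t[235:315,380:480],(800,640),interpolation=cv2.INTER_CUBIC)[:600]
b=cv2.resize(t[190:310,210:360],(750,600),interpolation=cv2.INTER_CUBIC)
c=cv2.resize(s[220:320,170:290],(720,600),interpolation=cv2.INTER_CUBIC)
cv2.imwrite("pics/a.png",a);cv2.imwrite("pics/b.png",b);cv2.imwrite("pics/c.png",c)
for n in("top","scene"):
    d=np.load(n+"0.npz");w=cloud(d)
    for (x,y) in ([(416,281),(453,277),(448,256),(411,252),(430,285),(265,244),(270,222),(281,242),(322,243),(288,165),(406,160),(504,252)] if n=="top" else [(230,241),(197,257),(242,260),(320,232),(373,262),(345,262)]):
        print(n,x,y,w[y,x].round(4))
E
```

```text
top 416 281 [ 0.4428 -0.2152  0.147 ]
top 453 277 [ 0.4535 -0.3028  0.1411]
top 448 256 [ 0.506  -0.2978  0.1152]
top 411 252 [ 0.5109 -0.2044  0.1474]
top 430 285 [ 0.4371 -0.2573  0.0948]
top 265 244 [0.5468 0.1578 0.0045]
top 270 222 [0.5979 0.1409 0.0488]
top 281 242 [0.5521 0.1154 0.007 ]
top 322 243 [0.5301 0.0051 0.151 ]
top 288 165 [0.7219 0.0897 0.1417]
top 406 160 [ 0.7486 -0.202   0.099 ]
top 504 252 [ 0.5309 -0.4679  0.0034]
scene 230 241 [ 0.4577 -0.2122  0.1458]
scene 197 257 [ 0.4743 -0.304   0.1426]
scene 242 260 [ 0.5204 -0.2071  0.1261]
scene 320 232 [0.544  0.0015 0.1504]
scene 373 262 [0.604  0.1344 0.0376]
scene 345 262 [0.5314 0.0903 0.0036]
```

View pics/a.png

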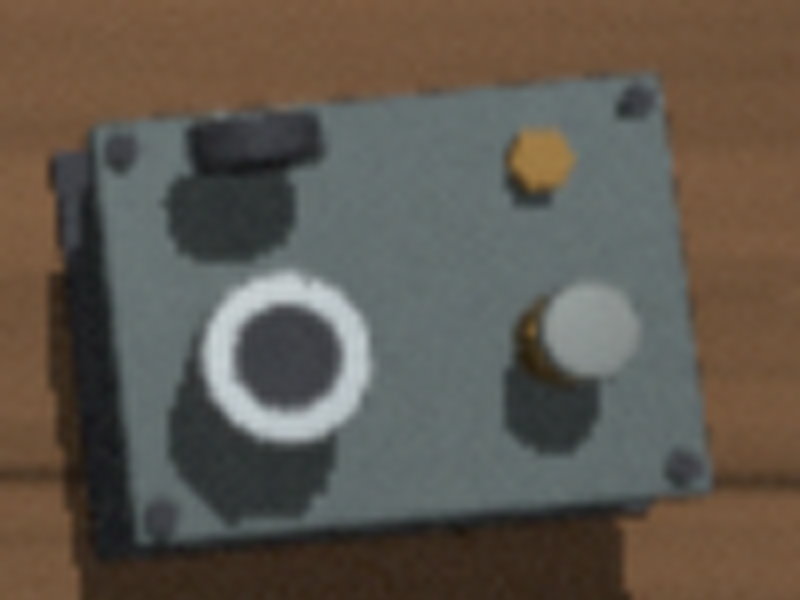

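View pics/b.png

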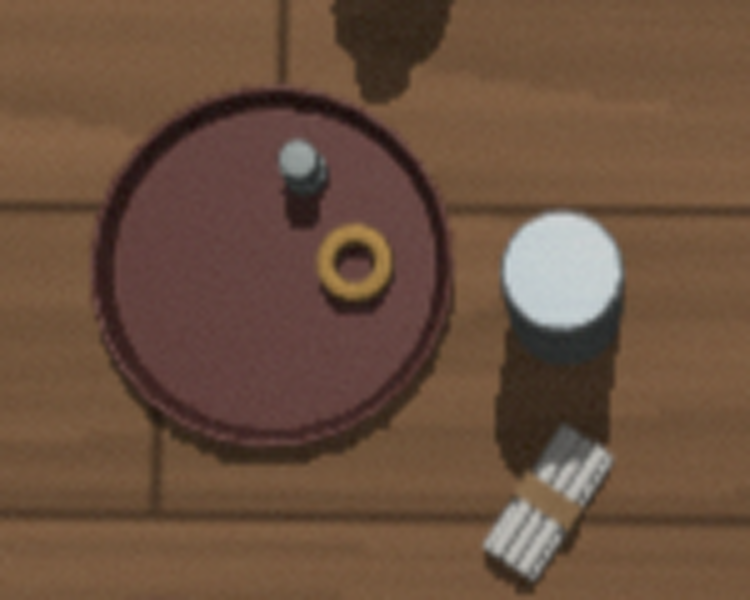

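View pics/c.png

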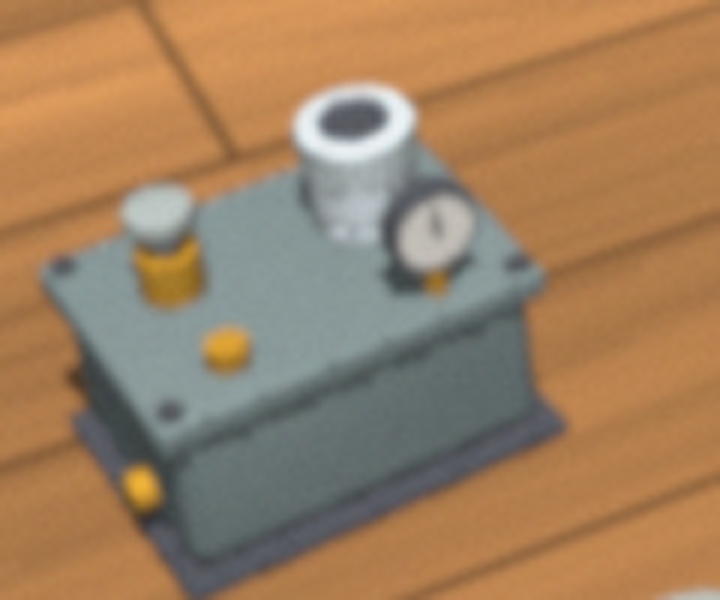

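```bash
cat >> h.py <<'E'
def ray(d,u,v,z):
    K=d["camera_matrix"];T=d["T"];r=T[:3,:3]@np.array([(u-K[0,2])/K[0,0],(v-K[1,2])/K[1,1],1]);o=T[:3,3]
    return o+r*(z-o[2])/r[2]
E
python3 - <<'E'
import numpy as np
from h import *
t=np.load("top0.npz");s=np.load("scene0.npz")
T8=lambda x,y:(380+(x+.5)/8-.5,235+(y+.5)/8-.5); B=lambda x,y:(210+(x+.5)/5-.5,190+(y+.5)/5-.5); C=lambda x,y:(170+(x+.5)/6-.5,220+(y+.5)/6-.5)
print("cap",ray(t,*T8(287,356),.145),ray(s,*C(354,125),.145))
print("plunger",ray(t,*T8(591,330),.141),ray(s,*C(158,212),.141))
print("hex",ray(t,*T8(542,160),.105),ray(s,*C(228,347),.105))
cs=[ray(t,*T8(*q),.095) for q in((95,125),(655,75),(712,492),(138,545))]
print("tank corners",np.round(cs,4),np.mean(cs,0))
print("tray",ray(t,*B(273,266),.02)); print("plug",ray(t,*B(299,160),.045),"nut",ray(t,*B(354,263),.016),"can",ray(t,*B(562,270),.15))
w=cloud(t);ws=cloud(s)
for nm,c,r,lo,hi in(("cap",(.45,-.213),.04,.141,.16),("pl",(.46,-.303),.03,.135,.15),("can",(.54,.003),.05,.145,.16),("plug",(.598,.141),.02,.04,.06)):
  for W in(w,ws):
    m=(np.hypot(W[...,0]-c[0],W[...,1]-c[1])<r)&(W[...,2]>lo)&(W[...,2]<hi);p=W[m];print(nm,len(p),(p.min(0)+p.max(0))/2,p.mean(0))
E
```

```text
cap [ 0.44750248 -0.21431388  0.145     ] [ 0.45239734 -0.21416455  0.145     ]
plunger [ 0.45625982 -0.30387044  0.141     ] [ 0.46287756 -0.30346259  0.141     ]
hex [ 0.51067703 -0.29845539  0.105     ] [ 0.51558011 -0.29710923  0.105     ]
tank corners [[ 0.5215 -0.1645  0.095 ]
 [ 0.5384 -0.3356  0.095 ]
 [ 0.4113 -0.3496  0.095 ]
 [ 0.3936 -0.1765  0.095 ]] [ 0.46619447 -0.25655868  0.095     ]
tray [0.54784442 0.15806908 0.02      ]
plug [0.59960807 0.14287821 0.045     ] nut [0.55032467 0.11612051 0.016     ] can [0.52885089 0.00510578 0.15      ]
cap 362 [ 0.44656762 -0.21421732  0.14748733] [ 0.44623042 -0.2136455   0.14706576]
cap 204 [ 0.45001984 -0.21379948  0.14583376] [ 0.45235542 -0.2140641   0.14571567]
pl 128 [ 0.45579149 -0.30281216  0.14262738] [ 0.45548615 -0.30273752  0.14237381]
pl 86 [ 0.45955194 -0.30282605  0.14026979] [ 0.46210974 -0.30299403  0.14089076]
can 423 [0.52721416 0.0063871  0.15156495] [0.52810896 0.00518487 0.15130488]
can 227 [0.53138726 0.00632502 0.14970019] [0.53296492 0.00529361 0.15024849]
plug 49 [0.59880035 0.14215432 0.04848424] [0.59801991 0.14225071 0.05009338]
plug 45 [0.6032219  0.14231462 0.04680688] [0.60467158 0.14221119 0.04773785]
```

Candidates: reddish trays in the top view at (265,244), (156,210), (243,338). The one at (265,244) is the largest (~70 px, against ~53), and it holds the nut and plug. The crop confirms this. In the tank crop, the white-rimmed cap is at top-view pixel (416,280) next to the gauge, the plunger head is at (454,276), and the small brass hexagon at (448,255) is no part of the job. First I'll move towards the tank with the gripper shut.

Call:
jog_arm(
  series=[
    [-1, [-0.33, -0.278, -0.023], [0, 0, 1.2]],
    [-1, [-0.33, -0.278, -0.023], [0, 0, 1.2]],
    [-1, [-0.33, -0.278, -0.023], [0, 0, 1.2]],
    [-1, [-0.33, -0.278, -0.023], [0, 0, 1.2]],
    [-1, [-0.33, -0.278, -0.023], [0, 0, 1.2]],
    [-1, [-0.33, -0.278, -0.023], [0, 0, 1.2]],
    [-1, [-0.33, -0.278, -0.023], [0, 0, 1.2]],
    [-1, [-0.33, -0.278, -0.023], [0, 0, 1.2]],
    [-1, [-0.33, -0.278, -0.023], [0, 0, 1.2]],
    [-1, [-0.33, -0.278, -0.023], [0, 0, 1.2]],
    [-1, [-0.33, -0.278, -0.023], [0, 0, 1.2]],
    [-1, [-0.33, -0.278, -0.023], [0, 0, 1.2]],
  ],
)

```text
time: 1.1
tool_pos: [0.4012, 0.0974, 0.2496]
tool_rot: [3.141, 0.001, 1.54]
contact_force: [-0.2, 0.8, -0.6]
opening: 0.0165
```

```bash
cat >> h.py <<'E'
def go(x,y,z,yaw):
    from cell import status
    from scipy.spatial.transform import Rotation as R
    s=status.observe();p=s["tool_pos"];r=R.from_euler("xyz",s["tool_rot"])
    print("t",round(s["time"],2),"pos",p.round(4),"rpy",s["tool_rot"].round(3),"F",s["contact_force"].round(1),"q6",s["qpos"][5].round(2),"op",round(s["opening"],4))
    print("shift",(r.inv().apply(np.array([x,y,z])-p)).round(4),"turn(rotvec)",(r.inv()*R.from_euler("xyz",[np.pi,0,yaw])).as_rotvec().round(3))
E
python3 -c "
from h import *
go(.459,-.3035,.2,.2)"
```

```text
t 1.1 pos [0.4012 0.0974 0.2496] rpy [3.141e+00 1.000e-03 1.540e+00] F [-0.2  0.8 -0.6] q6 0.08 op 0.0165
shift [-0.3989  0.0702  0.0499] turn(rotvec) [1.00e-03 0.00e+00 1.34e+00]
```

Call:
jog_arm(
  series=[
    [-1, [-0.4, 0.07, 0.05], [0, 0, 1.2]],
    [-1, [-0.4, 0.07, 0.05], [0, 0, 1.2]],
    [-1, [-0.4, 0.07, 0.05], [0, 0, 1.2]],
    [-1, [-0.4, 0.07, 0.05], [0, 0, 1.2]],
    [-1, [-0.4, 0.07, 0.05], [0, 0, 1.2]],
    [-1, [-0.4, 0.07, 0.05], [0, 0, 1.2]],
    [-1, [-0.4, 0.07, 0.05], [0, 0, 1.2]],
    [-1, [-0.4, 0.07, 0.05], [0, 0, 1.2]],
    [-1, [-0.4, 0.07, 0.05], [0, 0, 1.2]],
    [-1, [-0.4, 0.07, 0.05], [0, 0, 1.2]],
    [-1, [-0.4, 0.07, 0.05], [0, 0, 1.2]],
    [-1, [-0.4, 0.07, 0.05], [0, 0, 1.2]],
  ],
)

```text
time: 2.1
tool_pos: [0.4593, -0.3014, 0.1984]
tool_rot: [-3.139, 0.001, 0.344]
contact_force: [-0.4, -0.1, -0.4]
opening: 0.0003
```

```bash
python3 - <<'E'
from h import *
from cell import status,eyes
import cv2
go(.459,-.3035,.16,.34)
print(status.observe()["qpos"].round(3))
for n,o in(("scene",(150,130)),("top",(380,220))):
    d=eyes.read_camera(n); cv2.imwrite(f"pics/{n}1.png",cv2.resize(d["img"][o[1]:o[1]+120,o[0]:o[0]+160,::-1],(800,600),interpolation=cv2.INTER_CUBIC))
    print(n, proj(d,status.observe()["tool_pos"]), (proj(d,status.observe()["tool_pos"])-o+.5)*5-.5)
E
```

```text
t 2.1 pos [ 0.4593 -0.3014  0.1984] rpy [-3.139e+00  1.000e-03  3.440e-01] F [-0.4 -0.1 -0.4] q6 0.51 op 0.0003
shift [-0.001   0.002   0.0384] turn(rotvec) [-0.003  0.001  0.004]
[-7.210e-01  4.110e-01  1.499e+00  1.000e-03  1.234e+00  5.060e-01]
scene [[192.67633722 234.82202556]] [[215.38168612 526.11012778]]
top [[457.42841818 272.31842563]] [[389.14209089 263.59212815]]
```

View pics/scene1.png

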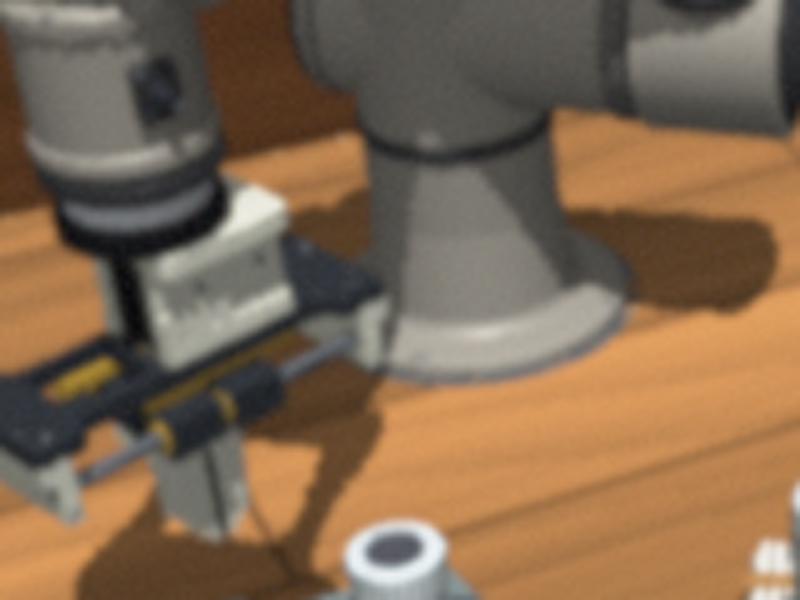

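View pics/top1.png

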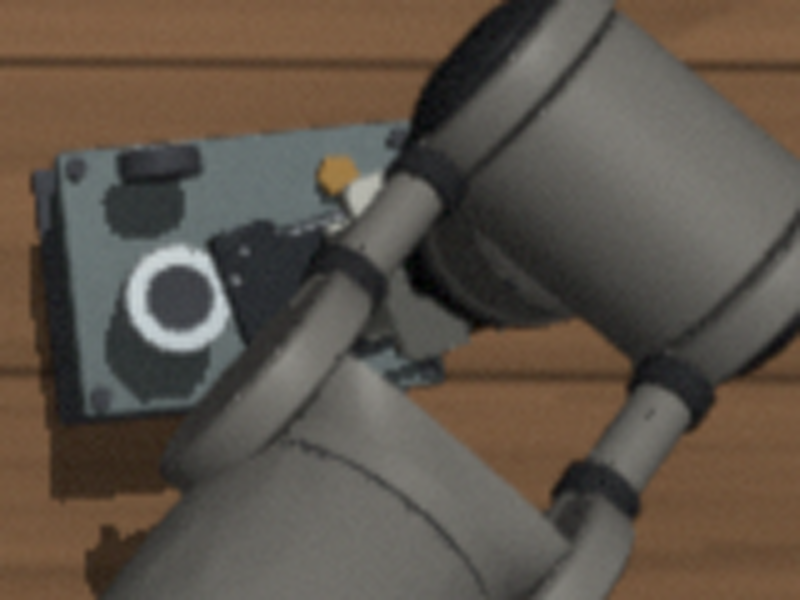

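Pictures: shut fingertips at scene crop (213,530), about where the calibration puts the TCP (215,526); the plunger is hidden under the wrist in the top view. Pressing the plunger now.

Call:
jog_arm(
  series=[
    [-1, [-0.001, 0.002, 0.035], [0, 0, 0]],
    [-1, [-0.001, 0.002, 0.048], [0, 0, 0]],
    [-1, [-0.001, 0.002, 0.052], [0, 0, 0]],
    [-1, [-0.001, 0.002, 0.056], [0, 0, 0]],
    [-1, [-0.001, 0.002, 0.06], [0, 0, 0]],
    [-1, [-0.001, 0.002, 0.064], [0, 0, 0]],
    [-1, [-0.001, 0.002, 0.066], [0, 0, 0]],
    [-1, [-0.001, 0.002, 0.068], [0, 0, 0]],
    [-1, [-0.001, 0.002, 0.068], [0, 0, 0]],
    [-1, [-0.001, 0.002, 0.068], [0, 0, 0]],
  ],
)

```text
time: 3.03
tool_pos: [0.4599, -0.303, 0.1332]
tool_rot: [3.141, -0.002, 0.345]
contact_force: [-1.2, 5.7, 9.1]
opening: 0.0004
```

Call:
jog_arm(
  series=[
    [-1, [0, 0, 0.001], [0, 0, 0]],
    [-1, [0, 0, 0.002], [0, 0, 0]],
    [-1, [0, 0, 0.003], [0, 0, 0]],
    [-1, [0, 0, 0.004], [0, 0, 0]],
    [-1, [0, 0, 0.004], [0, 0, 0]],
    [-1, [0, 0, 0.004], [0, 0, 0]],
  ],
)

```text
time: 3.53
tool_pos: [0.46, -0.3031, 0.1311]
tool_rot: [3.139, -0.003, 0.345]
contact_force: [-3.9, 8.3, 20.3]
opening: 0.0003
```

Call:
jog_arm(
  series=[
    [-1, [0, 0, 0.001], [0, 0, 0]],
    [-1, [0, 0, 0.001], [0, 0, 0]],
    [-1, [0, 0, 0.001], [0, 0, 0]],
    [-1, [0, 0, 0.001], [0, 0, 0]],
  ],
)

```text
time: 3.87
tool_pos: [0.46, -0.3031, 0.131]
tool_rot: [3.139, -0.003, 0.345]
contact_force: [-5.3, 9.3, 25.8]
opening: -0.0001
```

```bash
python3 -c "
from h import *
go(.4575,-.3035,.22,-.86)"
```

```text
t 3.87 pos [ 0.46   -0.3031  0.131 ] rpy [ 3.139e+00 -3.000e-03  3.450e-01] F [-5.3  9.3 25.8] q6 0.5 op -0.0001
shift [-0.0023 -0.0002 -0.089 ] turn(rotvec) [ 1.000e-03 -4.000e-03  1.205e+00]
```

Call:
jog_arm(
  series=[
    [-1, [0, 0, -0.04], [0, 0, 0]],
    [-1, [0, 0, -0.09], [0, 0, 0]],
    [0.45, [0, 0, -0.1], [0, 0, 1.2]],
    [0.45, [0, 0, -0.1], [0, 0, 1.2]],
    [0.45, [0, 0, -0.1], [0, 0, 1.2]],
    [0.45, [0, 0, -0.1], [0, 0, 1.2]],
    [0.45, [0, 0, -0.1], [0, 0, 1.2]],
    [0.45, [0, 0, -0.1], [0, 0, 1.2]],
    [0.45, [0, 0, -0.1], [0, 0, 1.2]],
    [0.45, [0, 0, -0.1], [0, 0, 1.2]],
    [0.45, [0, 0, -0.1], [0, 0, 1.2]],
    [0.45, [0, 0, -0.1], [0, 0, 1.2]],
  ],
)

```text
time: 4.87
tool_pos: [0.4593, -0.3038, 0.2273]
tool_rot: [-3.142, -0.001, -0.861]
contact_force: [0.9, -0.8, -0.5]
opening: 0.0626
```

```bash
python3 -c "
from h import *
go(.4498,-.2142,.22,-1.8)"
```

```text
t 4.87 pos [ 0.4593 -0.3038  0.2273] rpy [-3.142e+00 -1.000e-03 -8.610e-01] F [ 0.9 -0.8 -0.5] q6 1.71 op 0.0626
shift [-0.0742 -0.0511  0.0072] turn(rotvec) [-0.001 -0.001  0.939]
```

Call:
jog_arm(
  series=[
    [0.45, [-0.074, -0.051, 0.007], [0, 0, 0.94]],
    [0.45, [-0.074, -0.051, 0.007], [0, 0, 0.94]],
    [0.45, [-0.074, -0.051, 0.007], [0, 0, 0.94]],
    [0.45, [-0.074, -0.051, 0.007], [0, 0, 0.94]],
    [0.45, [-0.074, -0.051, 0.007], [0, 0, 0.94]],
    [0.45, [-0.074, -0.051, 0.007], [0, 0, 0.94]],
    [0.45, [-0.074, -0.051, 0.007], [0, 0, 0.94]],
    [0.45, [-0.074, -0.051, 0.007], [0, 0, 0.94]],
    [0.45, [-0.074, -0.051, 0.007], [0, 0, 0.94]],
    [0.45, [-0.074, -0.051, 0.007], [0, 0, 0.94]],
  ],
)

```text
time: 5.7
tool_pos: [0.4492, -0.2144, 0.2201]
tool_rot: [-3.141, -0.0, -1.793]
contact_force: [0.1, 0.5, 1.1]
opening: 0.0665
```

```bash
python3 - <<'E'
from h import *
from cell import status,eyes
import cv2
go(.4498,-.2142,.116,-1.8)
p=status.observe()["tool_pos"]
for n,o in(("scene",(170,150)),("top",(340,200))):
    d=eyes.read_camera(n); cv2.imwrite(f"pics/{n}2.png",cv2.resize(d["img"][o[1]:o[1]+120,o[0]:o[0]+160,::-1],(800,600),interpolation=cv2.INTER_CUBIC))
    print(n, (proj(d,p)-o+.5)*5-.5)
E
```

```text
t 5.7 pos [ 0.4492 -0.2144  0.2201] rpy [-3.141 -0.    -1.793] F [0.1 0.5 1.1] q6 2.76 op 0.0665
shift [-0.0003 -0.0004  0.1041] turn(rotvec) [-0.001 -0.     0.007]
scene [[272.80876764 328.50026536]]
top [[406.11685355 380.99512888]]
```

View pics/scene2.png

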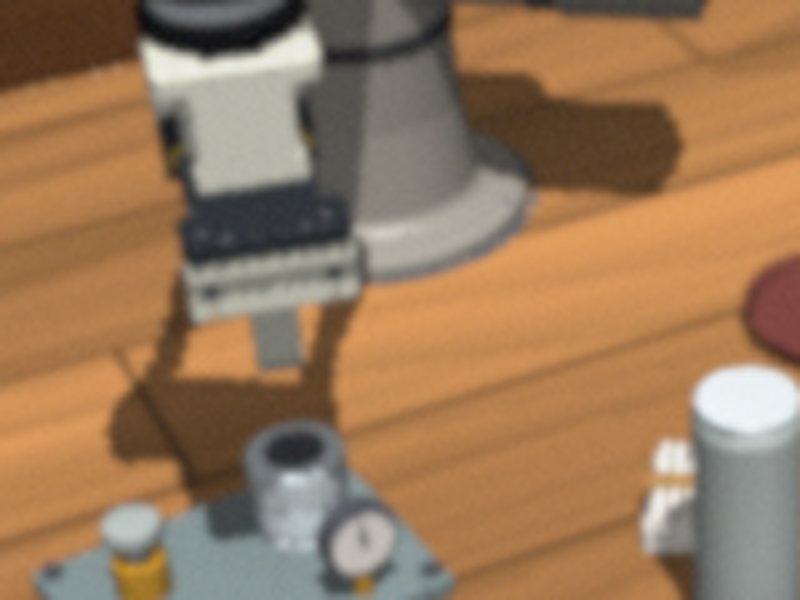

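View pics/top2.png

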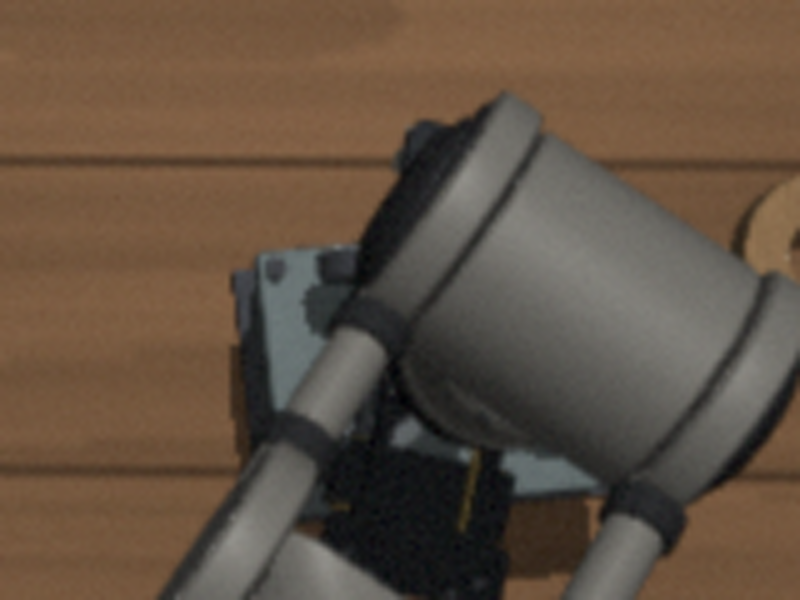

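```bash
python3 - <<'E'
from h import *
from cell import status
d=np.load("scene0.npz");p=np.array([.4492,-.2144,.2201]);n=np.array([.975,-.22,0]);t=np.array([.22,.975,0])
for k in(.033,.0525):
  for s in(-.0095,.0095): print(k,s,(proj(d,p+k*n+s*t)-[170,150]+.5)*5-.5)
for c in((.4475,-.2143,.145),(.4498,-.2142,.145),(.4524,-.2142,.145)): print((proj(d,c)-[170,150]+.5)*5-.5)
E
```

```text
0.033 -0.0095 [[261.82877188 368.62993108]]
0.033 0.0095 [[301.58574003 361.83648404]]
0.0525 -0.0095 [[267.0631442 391.20661  ]]
0.0525 0.0095 [[307.35141165 384.22945975]]
[[291.2616756  449.16361664]]
[[293.0431494  451.44902514]]
[[294.85259428 454.10710705]]
```

Call:
jog_arm(
  series=[
    [0.45, [0, 0, 0.04], [0, 0, 0]],
    [0.45, [0, 0, 0.06], [0, 0, 0]],
    [0.45, [0, 0, 0.07], [0, 0, 0]],
    [0.45, [0, 0, 0.08], [0, 0, 0]],
    [0.45, [0, 0, 0.09], [0, 0, 0]],
    [0.45, [0, 0, 0.1], [0, 0, 0]],
    [0.45, [0, 0, 0.104], [0, 0, 0]],
    [0.45, [0, 0, 0.104], [0, 0, 0]],
    [0.45, [0, 0, 0.104], [0, 0, 0]],
  ],
)

```text
time: 6.55
tool_pos: [0.4492, -0.2144, 0.116]
tool_rot: [-3.141, 0.0, -1.795]
contact_force: [0.5, 0.6, 0.4]
opening: 0.0668
```

Call:
jog_arm(
  series=[
    [-1, [0, 0, 0], [0, 0, 0]],
    [-1, [0, 0, 0], [0, 0, 0]],
    [-1, [0, 0, 0], [0, 0, 0]],
    [-1, [0, 0, 0], [0, 0, 0]],
    [-1, [0, 0, 0], [0, 0, 0]],
    [-1, [0, 0, 0], [0, 0, 0]],
    [-1, [0, 0, 0], [0, 0, 0]],
    [-1, [0, 0, 0], [0, 0, 0]],
  ],
  squeeze=10,
)

```text
time: 7.22
tool_pos: [0.4493, -0.2144, 0.1162]
tool_rot: [-3.141, -0.0, -1.795]
contact_force: [-0.3, -0.1, 5.6]
opening: 0.0498
```

Call:
jog_arm(
  series=[
    [-1, [0, 0, 0], [0, 0, 0]],
    [-1, [0, 0, 0], [0, 0, 0]],
    [-1, [0, 0, -0.0003], [0, 0, -0.1]],
    [-1, [0, 0, -0.0007], [0, 0, -0.2]],
    [-1, [0, 0, -0.001], [0, 0, -0.3]],
    [-1, [0, 0, -0.0013], [0, 0, -0.4]],
    [-1, [0, 0, -0.0016], [0, 0, -0.5]],
    [-1, [0, 0, -0.0016], [0, 0, -0.5]],
  ],
  squeeze=35,
)

```text
time: 7.88
tool_pos: [0.4491, -0.2143, 0.1173]
tool_rot: [-3.142, -0.0, -1.292]
contact_force: [-0.1, -0.6, 1.1]
opening: 0.049
```

```bash
python3 -c "
from cell import status
s=status.observe();print(s['torque'],s['contact_force'],s['tool_pos'],s['qpos'])"
```

```text
[0.03408425 0.20331185 0.00693418] [-0.12531632 -0.60818948  1.07130633] [ 0.44909906 -0.21431982  0.11727435] [-5.99429163e-01  4.13231180e-01  1.75207545e+00  5.29268749e-05
  9.76236839e-01  2.26292470e+00]
```

Call:
jog_arm(
  series=[
    [-1, [0, 0, -0.0004], [0, 0, -0.11]],
    [-1, [0, 0, -0.0007], [0, 0, -0.22]],
    [-1, [0, 0, -0.0011], [0, 0, -0.33]],
    [-1, [0, 0, -0.0015], [0, 0, -0.44]],
    [-1, [0, 0, -0.0018], [0, 0, -0.55]],
    [-1, [0, 0, -0.0022], [0, 0, -0.66]],
    [-1, [0, 0, -0.0025], [0, 0, -0.77]],
    [-1, [0, 0, -0.0029], [0, 0, -0.88]],
    [-1, [0, 0, -0.0033], [0, 0, -0.99]],
    [-1, [0, 0, -0.0036], [0, 0, -1.1]],
    [-1, [0, 0, -0.004], [0, 0, -1.2]],
    [-1, [0, 0, -0.004], [0, 0, -1.2]],
  ],
)

```text
time: 8.88
tool_pos: [0.4497, -0.2138, 0.1213]
tool_rot: [-3.141, -0.001, -0.095]
contact_force: [3.1, 3.5, 1.2]
opening: 0.0491
```

Call:
jog_arm(
  series=[
    [-1, [0, 0, -0.0004], [0, 0, -0.11]],
    [-1, [0, 0, -0.0007], [0, 0, -0.22]],
    [-1, [0, 0, -0.0011], [0, 0, -0.33]],
    [-1, [0, 0, -0.0015], [0, 0, -0.44]],
    [-1, [0, 0, -0.0018], [0, 0, -0.55]],
    [-1, [0, 0, -0.0022], [0, 0, -0.66]],
    [-1, [0, 0, -0.0025], [0, 0, -0.77]],
    [-1, [0, 0, -0.0029], [0, 0, -0.88]],
    [-1, [0, 0, -0.0033], [0, 0, -0.99]],
    [-1, [0, 0, -0.0036], [0, 0, -1.1]],
    [-1, [0, 0, -0.004], [0, 0, -1.2]],
    [-1, [0, 0, -0.004], [0, 0, -1.2]],
  ],
)

```text
time: 9.88
tool_pos: [0.4493, -0.2129, 0.1252]
tool_rot: [-3.141, -0.002, 1.104]
contact_force: [2.6, 6.8, 2.1]
opening: 0.0497
```

```bash
python3 - <<'E'
from h import *
from cell import status,eyes
import cv2
go(.4498,-.2142,.116,1.1)
o=(170,180)
d=eyes.read_camera("scene"); cv2.imwrite(f"pics/scene3.png",cv2.resize(d["img"][o[1]:o[1]+120,o[0]:o[0]+160,::-1],(800,600),interpolation=cv2.INTER_CUBIC))
E
```

```text
t 9.88 pos [ 0.4493 -0.2129  0.1252] rpy [-3.141e+00 -2.000e-03  1.104e+00] F [2.6 6.8 2.1] q6 -0.13 op 0.0497
shift [-0.001   0.0011  0.0092] turn(rotvec) [-0.001 -0.002  0.004]
```

View pics/scene3.png

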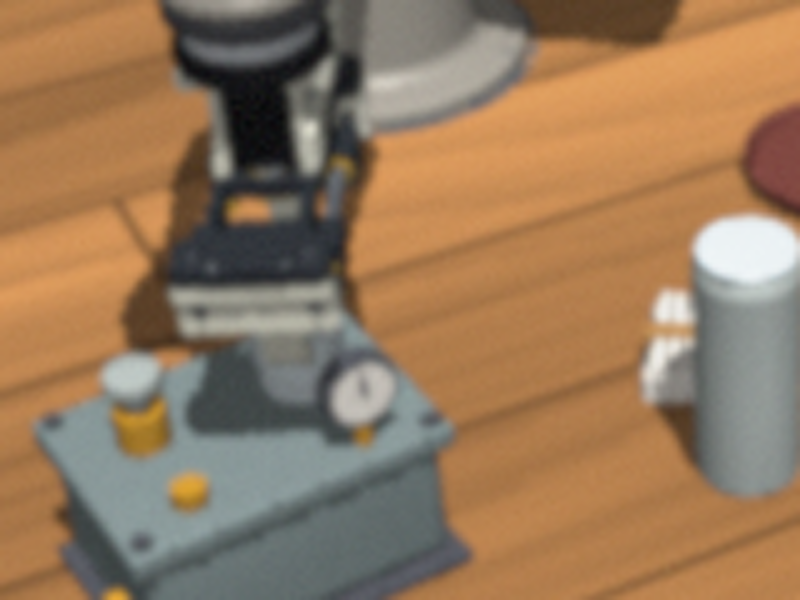

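Cap is held between the fingers at crop (290,365), the gauge at (360,390) is clear and the plunger at (133,385) is up. I'll keep turning.

Call:
jog_arm(
  series=[
    [-1, [0, 0, -0.0004], [0, 0, -0.12]],
    [-1, [0, 0, -0.0008], [0, 0, -0.24]],
    [-1, [0, 0, -0.0012], [0, 0, -0.36]],
    [-1, [0, 0, -0.0016], [0, 0, -0.48]],
    [-1, [0, 0, -0.002], [0, 0, -0.6]],
    [-1, [0, 0, -0.0024], [0, 0, -0.72]],
    [-1, [0, 0, -0.0028], [0, 0, -0.84]],
    [-1, [0, 0, -0.0032], [0, 0, -0.96]],
    [-1, [0, 0, -0.0036], [0, 0, -1.08]],
    [-1, [0, 0, -0.004], [0, 0, -1.2]],
    [-1, [0, 0, -0.0044], [0, 0, -1.32]],
    [-1, [0, 0, -0.0046], [0, 0, -1.4]],
  ],
)

```text
time: 10.93
tool_pos: [0.4484, -0.2131, 0.1297]
tool_rot: [3.141, -0.003, 2.505]
contact_force: [-0.9, 3.8, 3.9]
opening: 0.0492
```

Call:
jog_arm(
  series=[
    [-1, [0, 0, -0.0004], [0, 0, -0.12]],
    [-1, [0, 0, -0.0008], [0, 0, -0.24]],
    [-1, [0, 0, -0.0012], [0, 0, -0.36]],
    [-1, [0, 0, -0.0016], [0, 0, -0.48]],
    [-1, [0, 0, -0.0018], [0, 0, -0.6]],
    [-1, [0, 0, -0.003], [0, 0, -0.6]],
    [-1, [0, 0, -0.004], [0, 0, -0.6]],
  ],
)

```text
time: 11.52
tool_pos: [0.4482, -0.2138, 0.1333]
tool_rot: [3.14, -0.002, 3.098]
contact_force: [-0.4, 2.4, -2.6]
opening: 0.0493
```

Call:
jog_arm(
  series=[
    [-1, [0, 0, -0.002], [0, 0, 0]],
    [-1, [0, 0, -0.004], [0, 0, 0]],
    [-1, [0, 0, -0.006], [0, 0, 0]],
    [-1, [0, 0, -0.006], [0, 0, 0]],
  ],
)

```text
time: 11.85
tool_pos: [0.4495, -0.2147, 0.1405]
tool_rot: [-3.141, 0.001, 3.103]
contact_force: [0.3, -0.4, -0.6]
opening: 0.0493
```

Call:
jog_arm(
  series=[
    [-1, [0, 0, -0.02], [0, 0, 0]],
    [-1, [0, 0, -0.05], [0, 0, 0]],
    [-1, [0, 0, -0.08], [0, 0, 0]],
    [-1, [0, 0, -0.09], [0, 0, 0]],
    [-1, [0, 0, -0.09], [0, 0, 0]],
  ],
)

```text
time: 12.27
tool_pos: [0.4505, -0.2153, 0.233]
tool_rot: [-3.138, 0.006, 3.104]
contact_force: [0.9, -0.1, -1.2]
opening: 0.049
```

```bash
python3 - <<'E'
from h import *
from cell import status,eyes
import cv2
go(.535,.19,.23,1.571)
o=(170,150)
d=eyes.read_camera("scene"); cv2.imwrite(f"pics/scene4.png",cv2.resize(d["img"][o[1]:o[1]+120,o[0]:o[0]+160,::-1],(800,600),interpolation=cv2.INTER_CUBIC))
E
```

```text
t 12.27 pos [ 0.4505 -0.2153  0.233 ] rpy [-3.138  0.006  3.104] F [ 0.9 -0.1 -1.2] q6 -2.13 op 0.049
shift [-0.0692  0.4082  0.0019] turn(rotvec) [0.002 0.007 1.533]
```

View pics/scene4.png

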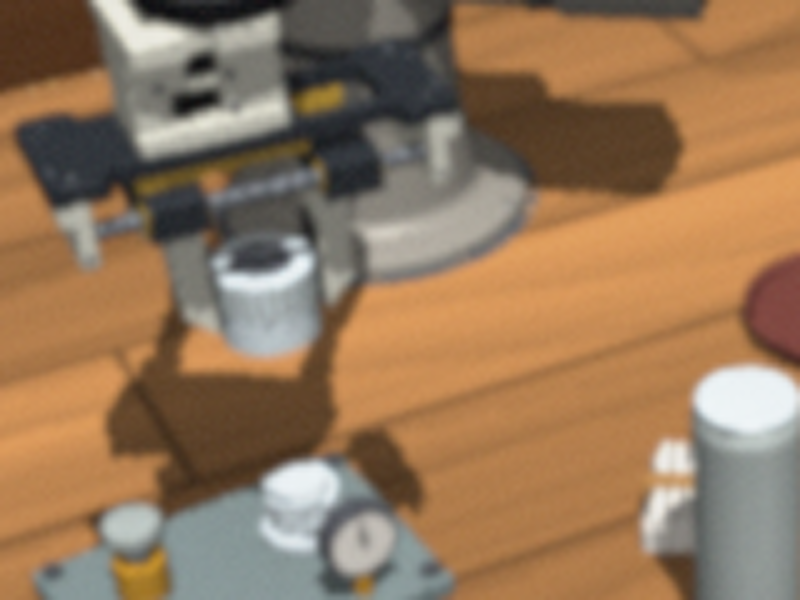

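Cap upright in the jaws at crop (265,290), bare neck at (300,500), plunger up. I'll carry it to the tray.

Call:
jog_arm(
  series=[
    [-1, [-0.006, 0.034, 0], [0, 0, 0.12]],
    [-1, [-0.012, 0.068, 0], [0, 0, 0.24]],
    [-1, [-0.018, 0.102, 0], [0, 0, 0.36]],
    [-1, [-0.024, 0.136, 0], [0, 0, 0.48]],
    [-1, [-0.03, 0.17, 0], [0, 0, 0.6]],
    [-1, [-0.036, 0.204, 0], [0, 0, 0.72]],
    [-1, [-0.042, 0.238, 0], [0, 0, 0.84]],
    [-1, [-0.048, 0.272, 0], [0, 0, 0.96]],
    [-1, [-0.054, 0.306, 0], [0, 0, 1.08]],
    [-1, [-0.06, 0.34, 0], [0, 0, 1.2]],
    [-1, [-0.066, 0.374, 0], [0, 0, 1.32]],
    [-1, [-0.069, 0.395, 0], [0, 0, 1.44]],
  ],
)

```text
time: 13.32
tool_pos: [0.532, 0.1809, 0.2278]
tool_rot: [-3.139, -0.001, 1.706]
contact_force: [0.8, -0.1, -0.8]
opening: 0.0492
```

```bash
python3 - <<'E'
from h import *
go(.535,.19,.09,1.571)
E
```

```text
t 13.32 pos [0.532  0.1809 0.2278] rpy [-3.139e+00 -1.000e-03  1.706e+00] F [ 0.8 -0.1 -0.8] q6 0.06 op 0.0492
shift [0.0085 0.0046 0.1378] turn(rotvec) [-0.003 -0.001  0.135]
```

Call:
jog_arm(
  series=[
    [-1, [0.006, 0.003, 0.01], [0, 0, 0.1]],
    [-1, [0.008, 0.004, 0.04], [0, 0, 0.1]],
    [-1, [0.008, 0.004, 0.07], [0, 0, 0.1]],
    [-1, [0.008, 0.004, 0.1], [0, 0, 0.1]],
    [-1, [0.008, 0.004, 0.13], [0, 0, 0.1]],
    [-1, [0.008, 0.004, 0.155], [0, 0, 0.1]],
    [-1, [0.008, 0.004, 0.165], [0, 0, 0.1]],
    [-1, [0.008, 0.004, 0.165], [0, 0, 0.1]],
  ],
)

```text
time: 13.98
tool_pos: [0.5329, 0.1858, 0.0613]
tool_rot: [-3.134, 0.001, 1.61]
contact_force: [-1.0, -1.5, -1.2]
opening: 0.0491
```

```bash
python3 - <<'E'
from h import *
from cell import status,eyes
import cv2
go(.535,.19,.02,1.571)
o=(290,170)
d=eyes.read_camera("scene"); cv2.imwrite(f"pics/scene5.png",cv2.resize(d["img"][o[1]:o[1]+120,o[0]:o[0]+160,::-1],(800,600),interpolation=cv2.INTER_CUBIC))
E
```

```text
t 13.98 pos [0.5329 0.1858 0.0613] rpy [-3.134e+00  1.000e-03  1.610e+00] F [-1.  -1.5 -1.2] q6 0.16 op 0.0491
shift [0.0042 0.0026 0.0412] turn(rotvec) [-0.007  0.001  0.039]
```

View pics/scene5.png

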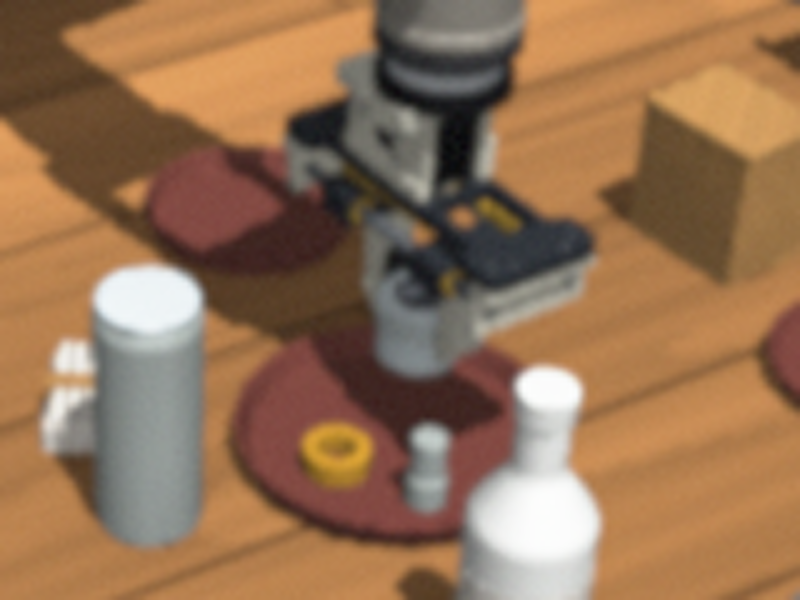

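Cap at crop (415,330) hangs over the tray's empty part, clear of the nut (337,455) and the plug (428,468). Lowering slowly.

Call:
jog_arm(
  series=[
    [-1, [0.002, 0.001, 0.01], [0.003, 0, 0.03]],
    [-1, [0.004, 0.002, 0.02], [0, 0, 0.03]],
    [-1, [0.004, 0.002, 0.028], [0, 0, 0.03]],
    [-1, [0.004, 0.002, 0.033], [0, 0, 0.03]],
    [-1, [0.004, 0.002, 0.037], [0, 0, 0.03]],
    [-1, [0.004, 0.002, 0.04], [0, 0, 0.03]],
    [-1, [0.004, 0.002, 0.041], [0, 0, 0.03]],
    [-1, [0.004, 0.002, 0.041], [0, 0, 0.03]],
  ],
)

```text
time: 14.7
tool_pos: [0.5372, 0.1904, 0.0239]
tool_rot: [-3.142, -0.0, 1.581]
contact_force: [0.4, -0.4, -0.9]
opening: 0.0492
```

Call:
jog_arm(
  series=[
    [-1, [0, 0, 0.001], [0, 0, 0]],
    [-1, [0, 0, 0.002], [0, 0, 0]],
    [-1, [0, 0, 0.003], [0, 0, 0]],
    [-1, [0, 0, 0.004], [0, 0, 0]],
    [-1, [0, 0, 0.005], [0, 0, 0]],
    [-1, [0, 0, 0.005], [0, 0, 0]],
  ],
)

```text
time: 15.2
tool_pos: [0.5371, 0.1904, 0.0187]
tool_rot: [-3.141, 0.0, 1.581]
contact_force: [-0.5, -0.4, -1.2]
opening: 0.0496
```

Call:
jog_arm(
  series=[
    [-1, [0, 0, 0.001], [0, 0, 0]],
    [-1, [0, 0, 0.002], [0, 0, 0]],
    [-1, [0, 0, 0.002], [0, 0, 0]],
  ],
)

```text
time: 15.45
tool_pos: [0.5371, 0.1904, 0.0167]
tool_rot: [-3.141, -0.0, 1.581]
contact_force: [-1.1, -0.3, -1.1]
opening: 0.0492
```

Call:
jog_arm(
  series=[
    [-1, [0, 0, 0.001], [0, 0, 0]],
    [-1, [0, 0, 0.0015], [0, 0, 0]],
    [-1, [0, 0, 0.0015], [0, 0, 0]],
  ],
)

```text
time: 15.7
tool_pos: [0.5373, 0.1905, 0.0162]
tool_rot: [3.141, -0.0, 1.581]
contact_force: [-2.2, -0.5, 5.2]
opening: 0.0495
```

Touched down (5 N). I'll release gently, then retreat straight up.

Call:
jog_arm(
  series=[
    [-1, [0, 0, 0], [0, 0, 0]],
    [-1, [0, 0, 0], [0, 0, 0]],
    [0.12, [0, 0, 0], [0, 0, 0]],
    [0.16, [0, 0, 0], [0, 0, 0]],
    [0.25, [0, 0, 0], [0, 0, 0]],
    [0.35, [0, 0, 0], [0, 0, 0]],
    [0.35, [0, 0, 0], [0, 0, 0]],
    [0.35, [0, 0, 0], [0, 0, 0]],
    [0.35, [0, 0, 0], [0, 0, 0]],
  ],
  squeeze=4,
)

```text
time: 16.45
tool_pos: [0.5372, 0.1905, 0.0154]
tool_rot: [3.142, -0.0, 1.581]
contact_force: [0.0, -0.4, 0.4]
opening: 0.0619
```

Call:
jog_arm(
  series=[
    [0.35, [0, 0, -0.01], [0, 0, 0]],
    [0.35, [0, 0, -0.03], [0, 0, 0]],
    [0.35, [0, 0, -0.06], [0, 0, 0]],
    [0.35, [0, 0, -0.1], [0, 0, 0]],
    [0.35, [0, 0, -0.14], [0, 0, 0]],
    [0.35, [0, 0, -0.18], [0, 0, 0]],
    [0.35, [-0.03, 0, -0.2], [0, 0, 0]],
    [0.35, [-0.03, 0, -0.2], [0, 0, 0]],
  ],
)

```text
time: 17.12
tool_pos: [0.54, 0.1581, 0.222]
tool_rot: [3.131, 0.0, 1.58]
contact_force: [0.8, -0.7, -0.6]
opening: 0.0618
```

Call:
jog_arm(
  series=[
    [0.35, [0.2, 0.08, 0], [0, 0, 0]],
    [0.35, [0.2, 0.08, 0], [0, 0, 0]],
    [0.35, [0.2, 0.08, 0], [0, 0, 0]],
    [0.35, [0.2, 0.08, 0], [0, 0, 0]],
    [0.35, [0.2, 0.08, 0], [0, 0, 0]],
    [0.35, [0.2, 0.08, 0], [0, 0, 0]],
    [0.35, [0.2, 0.08, 0], [0, 0, 0]],
    [0.35, [0.2, 0.08, 0], [0, 0, 0]],
  ],
)

```text
time: 17.78
tool_pos: [0.6149, 0.3611, 0.2145]
tool_rot: [-3.14, 0.001, 1.582]
contact_force: [-0.2, 0.3, -0.2]
opening: 0.062
```

```bash
python3 - <<'E'
from h import *
from cell import status,eyes
import cv2
go(.535,.19,.02,1.571)
o=(290,170)
d=eyes.read_camera("scene"); cv2.imwrite(f"pics/scene6.png",cv2.resize(d["img"][o[1]:o[1]+120,o[0]:o[0]+160,::-1],(800,600),interpolation=cv2.INTER_CUBIC))
cv2.imwrite("pics/scene6f.png",d["img"][:,:,::-1])
for n in("scene","top"):
    d=eyes.read_camera(n);W=cloud(d)
    m=(np.hypot(W[...,0]-.537,W[...,1]-.19)<.035)&(W[...,2]>.035)&(W[...,2]<.06);p=W[m];print(n,len(p),(p.min(0)+p.max(0))/2,p.mean(0),np.percentile(p[:,2],[10,50,90]))
    A=np.c_[p[:,:2],np.ones(len(p))];
    print(np.linalg.lstsq(A[p[:,2]>.04],p[p[:,2]>.04][:,2],rcond=None)[0])
cv2.imwrite("pics/top6.png",d["img"][:,:,::-1])
E
```

```text
t 17.78 pos [0.6149 0.3611 0.2145] rpy [-3.140e+00  1.000e-03  1.582e+00] F [-0.2  0.3 -0.2] q6 0.41 op 0.062
shift [-0.17   -0.0815  0.1948] turn(rotvec) [-0.002  0.001  0.011]
scene 183 [0.53898644 0.18703493 0.04261417] [0.54172199 0.18491719 0.0441292 ] [0.03921563 0.04495736 0.04729327]
[-0.00952061  0.02017153  0.0464748 ]
top 310 [0.53495907 0.18667442 0.0452119 ] [0.53361497 0.18614283 0.04594999] [0.04200428 0.0459625  0.04976714]
[ 0.00849138 -0.00093593  0.0419105 ]
```

View pics/scene6.png

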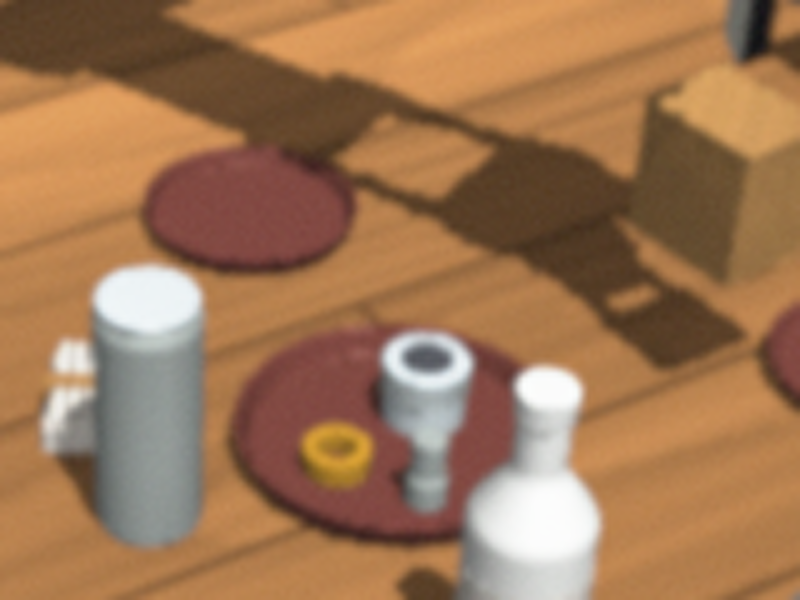

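View pics/top6.png

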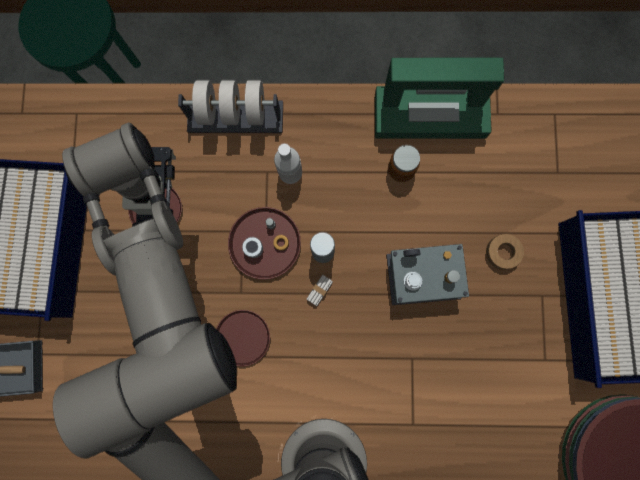

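The cap stands flat at top-view (252,247), with its top at about 45 mm, inside the large tray and about 30 mm from its centre. The nut (281,243) and plug (270,224) are unmoved, and the plunger (453,278) is up. Handing in.

```bash
python3 -c "
from cell import job
print(job.hand_in())"
```

```text
the job is handed in; nothing more can be done
None
```

The glue tank is open: the cap stands flat and released in the large tray, and the job was handed in at about 18 s of the 72 s allowed. The hand-in reports no verdict.

- **Plunger:** I pressed it to its stop with the cap still home. The force rose to 26 N with the tip no longer moving, at z 0.131 m. It came back up afterwards, as seen in the later pictures.
- **Cap:** I turned it counter-clockwise 4.9 rad in one grasp, following the thread upward. Force readings at the end of each move stayed under 8 N. I then lifted it clear, lowered it into the tray until it touched (about 5 N), and opened the gripper.
- **Last checks:**
  - The cap's top is about 45 mm above the table, which matches it standing on the tray floor.
  - It is level, with a fitted tilt of about 0.02 rad or less, and about 30 mm from the tray's centre.
  - The nut, plug and the other bystanders appear where they were.
  - The arm is clear of everything, with no contact force.
- **Disagreement:** the two cameras differed by about 5–7 mm along x for the cap and plunger. I used the mean, and the grip closed on the cap with almost no sideways force, so it was well centred.

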